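Put the mixer battery on charge

ROBOT

A 6-joint arm with a two-finger parallel gripper is mounted at the origin on a cart in front of the work surface, level with it; the furniture and walls round the work are solid. World frame = base frame: x ahead of the robot, y to its left, z up, the work surface at z = 0. Lengths are in m, angles in rad, forces in N, time in s.
With the tool pointing down it reaches from about 0.325 to 0.75 m from the base axis. Payload 7.6 kg.
Tool frame: the origin (TCP) lies at the very end of the fingers, on their centre line; the grasp point (between the pads) lies 19 mm behind it; x points along the fingers, y is the direction in which the jaws open and shut, and the axes are right-handed (so a half turn about x gives the same grasp; the last joint's range is limited). The gripper opens to 85 mm and grips with 20 to 120 N. Pads are 22 mm wide; open, the fingers measure 114 mm over their backs; the gripper's body (76 mm by 85 mm) begins 54 mm behind the grasp point. The pads swing forward as they close: fully open they stand 13 mm farther back than shut.
Start: joints at [-1.323, 0.052, 1.401, -0, 1.689, -0.07], TCP at [0.164, -0.499, 0.231] pointing down, gripper open.
Joint ranges: [-2.9, 2.9], [-0.91, 2.17], [0.12, 2.37], [-1.06, 4.2], [0.26, 2.73], [-2.93, 2.93]. Speed limits (rad/s): [2.57, 2.57, 3.01, 3.14, 3.14, 3.14].

INTERFACE

Orientations are given as a 3x3 rotation matrix whose columns are the frame's x, y, z axes.
In Python, from workcell import manip gives the robot as it stands.
- The arm moves only by the shell command python3 -m inch 'ROWS' [FORCE]. ROWS is JSON, a list of rows, each an object with "hand": the closure, from 0 (fully open) to 1 (shut); "slide": the shift along the tool's x, y, z in mm, a list of three; "turn": the turn about the tool's x in degrees. In form: [{"hand": hand, "slide": [dx, dy, dz], "turn": turn}, ...]. A call has 1 to 8 rows; each row is the pose to reach, as a shift and turn from the pose measured when the call began, along the tool's axes at that moment; what a row does not reach only later rows make up. A row lasts 1/12 s, in which the tool goes at most 41.7 mm and 7.16 degrees, less where a joint would pass 70% of its speed; a pose out of reach is approached as far as the arm can. A call with a gripper value outside its range is refused whole. The fingers move at their own pace and stop on an object; FORCE is the grip in N (left out, the last holds). Time passes only in rows, so rows that repeat a pose let the fingers close. It gives the time, the measured TCP pose, the force and the opening at its end, in the units of the state.
- manip.get_obs(): the state, without advancing time (a new reading comes with each control period).
- manip.read_camera(name): name is "scene" or "side" or "wrist"; returns the picture (420x560x3 uint8, blue, green, red); there is no depth.
- manip.camera_info(name): a dict with "fovy" (degrees; the focal length in pixels is half the picture's height over the tangent of half this angle, whatever the lens; pixels are square), "cx", "cy" (the principal point, pixels), "dist_coeffs" ([k1, k2, p1, p2, k3] as OpenCV has them; the pictures are not rectified), "R" (3x3) and "t" (3): a world point X has camera coordinates R X + t. Camera axes: x right, y down, z forward; pixel columns grow to the right and rows downward; lengths in m; the calibration is good to about 2 mm. A picture is of the moment at which its call begins: read the wrist's pose just before it. camera_info takes no time and is no camera call; for the wrist camera it gives the pose at the moment of the call.
- manip.job_done(): hands the job in, once; it reports no verdict.
Trained networks look in the newest picture that a camera, given by its name, has taken for a name from the list of things; names that differ only in an ending like _2 or _b are one class to them, and where a whole thing is asked for, a point or a joint stands for the part that bears it (a point fixed in the world has none). Each returns a list of dicts, best first, with "score" (0 to 1); they miss things now and then, are a little off and sometimes report something else, mostly with a low value. They report only what shows in the picture. A call takes as long as a camera call. They do not tell look-alikes from the thing itself.
- manip.trace(camera, query): "region" (420x560 bool, what is visible of it) and "extent" ([left, top, right, bottom] in pixels, round what is visible of it).
The state is a dict: "time": time; "q": joint angles; "qvel": joint speeds; "effort": joint torques, N m; "ee_pos": TCP position; "tcp_rot": TCP orientation; "force": force on the tool from outside, world axes, zero at the start; "torque": the same for the moment, N m; "grip_width": finger opening in m.
Only numpy, scipy, OpenCV 4.12 (cv2) and the standard library are available. Lean on these libraries where they do the work, as an engineer would, in place of code of your own. Each camera call takes 0.05 s, during which the arm holds its last target. There are 200 camera calls.

TASK

Put the cordless mixer's battery pack on charge: lift it out of its storage stand, stand it on the bare worktop and let go, because the dock leaves only its two broad faces free for gripping, then take it again and plug its foot into the charging dock, the right way round. Press it fully home so that its body sits flush on the dock, leave it there and let go, and leave the other things where they are.

Things in the scene. Friction and masses are not known exactly. Their poses are not given: they have to be found in the camera images.
- pack: grey battery pack standing foot down, 86 mm tall, 0.16 kg. Body 50 (x) x 36 (y) x 66 mm; under it a plug foot 34 x 24 mm, 20 mm tall (lowest 3 mm 31 x 21), its centre 5 mm towards +x of the body's. Origin: on the body's vertical middle axis, level with the foot's underside; z up. Broad faces look to +-y, narrow ends to +-x. Stands safely on its foot
- stand: fixed white stand holding the pack, axes as the pack's. Base 76 x 76 x 8 mm, the foot stands on it. Two cheeks cover the pack's broad faces: inner faces y = +-20.5 mm, 8 thick, 36 wide, tops at 98 mm, 4 above the pack. Lips 15 mm high at x = +-31. There the pack can be gripped only by its narrow ends. Origin: centre of the underside
- dock: fixed white charging dock: block 90 (x) x 70 (y) x 30 mm with a socket hole. Two cheeks, inner faces x = +-28 mm, 8 thick, 30 wide in y, tops at 100 mm, 4 mm above the home pack, cover the pack's narrow ends. Origin: centre of the block's underside, z up. The pack fits with its axes parallel to the dock's (x to x) and the two origins in one vertical line
- seat (a point): middle of the dock block's top face, 30 mm above the dock's origin, same axes. Fully home, the pack's body rests on this face and the pack's origin is 20 mm below this point
- socket (a point): centre of the socket hole's mouth in the block's top face, 5 mm towards +x from the seat point; hole 36 (x) x 26 mm (y). A dark contact plate lies 15 mm down in it: the pack's weight does not move it, the last 5 mm need a push of about 6 N, and it then stays down
- masking_tape: bystander: roll of tape lying flat, 104 mm across, 25 mm high; origin at the centre of its underside
- swivel_peeler: bystander: peeler lying flat, 201 mm long (y) x 25 x 18 mm; origin at the centre of its underside
- white_bottle: bystander: small upright bottle with a white cap, 46 mm across, 155 mm tall; origin at the centre of its underside
Mind the look-alikes: they are no part of the job. What is shaped like the dock but orange is not meant.

How it is judged:
By the outcome, as a careful person would: the job done as asked, in the order asked, and still so for the second after the job is handed in, with the robot touching nothing.
It also fails if it takes over 66 s, if anything falls off the work surface, if the arm or the gripper's body presses on something with over 40 N, if the wrist force passes 120 N, or if a joint passes its speed limit or range.

## Working session

There is one attempt and no reset: what is moved stays moved. The work goes in short steps, Python scripts to look and compute and a shell command to move; the robot and the scene stay as the last step left them, time stands still between calls to the robot, and variables do not carry over. Pictures are saved under pics/ and viewed, about 8 in all and at most 12, crops included, and the job is handed in when it is done.

```bash
mkdir -p pics; ls; python3 - <<'E'
from workcell import manip
import cv2,numpy as np
o=manip.get_obs(); print(o['time'],o['ee_pos'],o['tcp_rot'],o['grip_width'])
a=manip.read_camera('scene'); b=manip.read_camera('side')
cv2.imwrite('pics/scene.png',a); cv2.imwrite('pics/side.png',b)
for c in('scene','side'):
  print(c,manip.camera_info(c))
  for n in('pack','stand','dock'):
    for r in manip.trace(c,n): print(c,n,r['score'],r['extent'])
E
```

```text
pics
0.0 [ 0.1639964  -0.49839238  0.23043523] [[-3.87540767e-04  3.12474224e-01 -9.49926160e-01]
 [ 1.61382018e-03 -9.49924799e-01 -3.12474435e-01]
 [-9.99998623e-01 -1.65410658e-03 -1.36142622e-04]] 0.0855010675008326
scene {'fovy': 45.717478039681225, 'cx': 282.83965588125784, 'cy': 208.42809513594457, 'dist_coeffs': array([-0.16082313,  0.        ,  0.        ,  0.        ,  0.        ]), 'R': array([[ 0.63633514, -0.77118962, -0.01855119],
       [-0.57740475, -0.46021382, -0.67439379],
       [ 0.51154798,  0.43985202, -0.73813878]]), 't': array([-0.40012438,  0.29085735,  1.21654456])}
scene pack 0.79 [184.3, 148.1, 201.6, 180.1]
scene stand 0.64 [180.3, 147.8, 211.3, 182.4]
scene dock 0.69 [290.5, 252.5, 308.1, 264.8]
side {'fovy': 46.667979768547085, 'cx': 272.6776467981799, 'cy': 208.46534359145986, 'dist_coeffs': array([-0.03834787,  0.        ,  0.        ,  0.        ,  0.        ]), 'R': array([[ 0.93433321, -0.35562106,  0.02356082],
       [-0.17983626, -0.52749864, -0.83030362],
       [ 0.30770176,  0.77154316, -0.55681306]]), 't': array([-0.5259884 ,  0.0933611 ,  1.12714881])}
side pack 0.68 [208.1, 130.9, 229.6, 167.4]
side stand 0.79 [206.9, 132.1, 239.1, 178.4]
side dock 0.94 [233.3, 271.0, 290.9, 332.3]
side dock 0.66 [243.8, 220.9, 292.6, 282.4]
```

```bash
python3 - <<'E'
import cv2
a=cv2.imread('pics/scene.png');b=cv2.imread('pics/side.png')
cv2.imwrite('pics/s1.png',cv2.resize(a[100:340,130:450],(800,600),interpolation=cv2.INTER_CUBIC))
cv2.imwrite('pics/s2.png',cv2.resize(b[100:355,130:470],(800,600),interpolation=cv2.INTER_CUBIC))
E
```

```text
(no output)
```

View pics/s1.png

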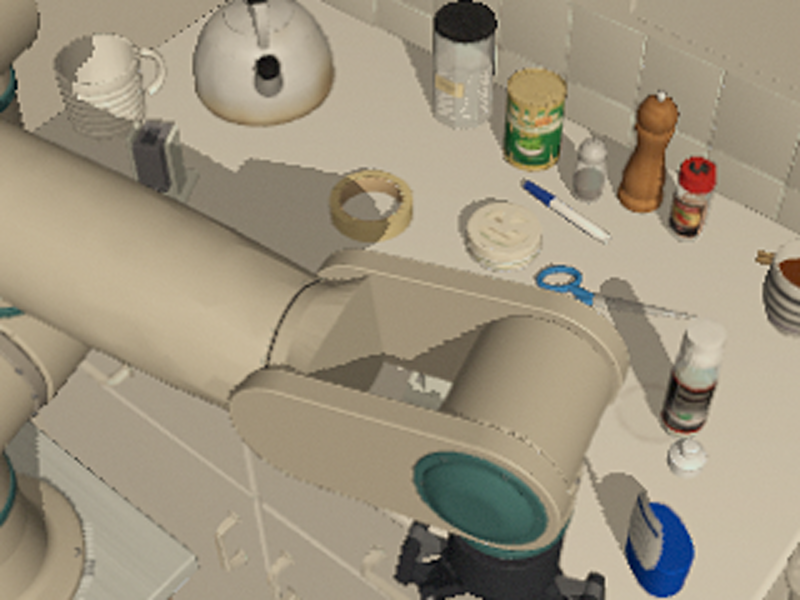

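View pics/s2.png

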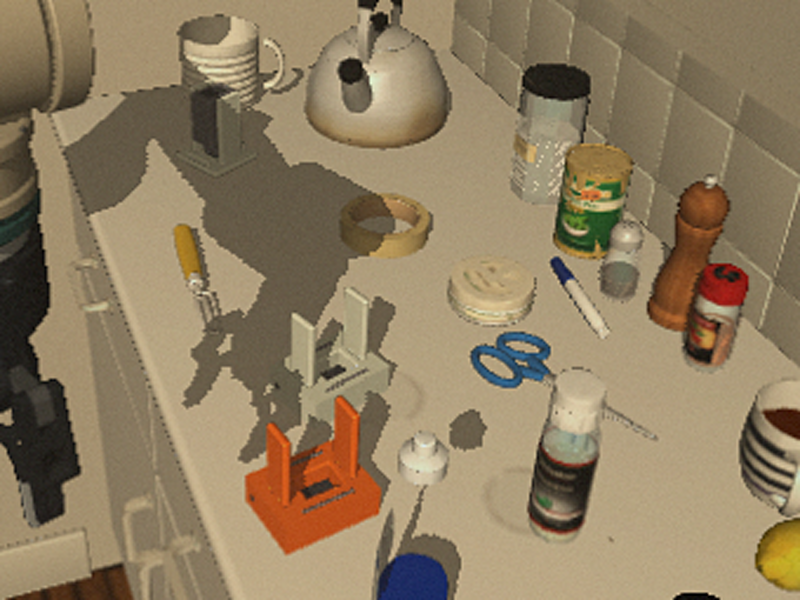

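```bash
cat > h.py <<'E'
from workcell import manip
import cv2,numpy as np
def K(i):
    f=210/np.tan(np.radians(i['fovy']/2)); return np.array([[f,0,i['cx']],[0,f,i['cy']],[0,0,1.]])
def ray(i,uv):
    p=cv2.undistortPoints(np.array([[uv]],float),K(i),i['dist_coeffs'])[0,0]
    return -i['R'].T@i['t'], i['R'].T@np.r_[p,1]
def onz(i,uv,z):
    c,d=ray(i,uv); return c+d*(z-c[2])/d[2]
def proj(i,P):
    return cv2.projectPoints(np.array(P,float).reshape(-1,1,3),cv2.Rodrigues(i['R'])[0],i['t'],K(i),i['dist_coeffs'])[0][:,0]
E
python3 - <<'E'
from h import *
i=manip.camera_info('side')
for n,(u,v),z in [('standL',(177,155),.008),('standF',(213,173),.004),('standR',(255,155),.008),('standC',(215,155),.008),('hole',(333,372),.03),('orange hole',(322,488),.03),('cheek tops',(301,316),.1),('ck2',(356,292),.1)]:
    print(n,onz(i,(130+u*.425,100+v*.425),z).round(3))
w=manip.camera_info('wrist'); print(w)
o=manip.get_obs(); c=-w['R'].T@w['t']; print('cam in tool',o['tcp_rot'].T@(c-o['ee_pos']), o['tcp_rot'].T@w['R'].T)
E
```

```text
standL [0.444 0.255 0.008]
standF [0.476 0.203 0.004]
standR [0.538 0.223 0.008]
standC [0.489 0.24  0.008]
hole [ 0.469 -0.237  0.03 ]
orange hole [ 0.407 -0.375  0.03 ]
cheek tops [ 0.438 -0.233  0.1  ]
ck2 [ 0.499 -0.215  0.1  ]
{'fovy': 59.94210072248188, 'cx': 281.49059807547155, 'cy': 210.08942777190032, 'dist_coeffs': array([-0.0863712,  0.       ,  0.       ,  0.       ,  0.       ]), 'R': array([[ 3.11567775e-01, -9.50223500e-01,  9.06846387e-04],
       [-9.03636221e-01, -2.95996893e-01,  3.09560042e-01],
       [-2.93882803e-01, -9.72683928e-02, -9.50879466e-01]]), 't': array([-0.52475101, -0.04030155,  0.37864155])}
cam in tool [-0.14178649 -0.00050903 -0.078365  ] [[-1.02785659e-03 -3.09554206e-01  9.50881242e-01]
 [ 9.99999025e-01 -1.21695545e-03  6.84777317e-04]
 [ 9.45204410e-04  9.50881019e-01  3.09555155e-01]]
```

```bash
python3 -m inch '[{"hand":0,"slide":[0,-125,-308],"turn":0},{"hand":0,"slide":[0,-125,-308],"turn":0},{"hand":0,"slide":[0,-125,-308],"turn":0},{"hand":0,"slide":[0,-125,-308],"turn":0},{"hand":0,"slide":[0,-125,-308],"turn":0},{"hand":0,"slide":[0,-125,-308],"turn":0},{"hand":0,"slide":[0,-125,-308],"turn":0},{"hand":0,"slide":[0,-125,-308],"turn":0}]'; python3 -m inch '[{"hand":0,"slide":[0,-38,-93],"turn":0},{"hand":0,"slide":[0,-38,-93],"turn":0},{"hand":0,"slide":[0,-38,-93],"turn":0},{"hand":0,"slide":[0,-38,-93],"turn":0},{"hand":0,"slide":[0,-38,-93],"turn":0}]'
python3 - <<'E'
from h import *
o=manip.get_obs(); i=manip.camera_info('wrist')
a=manip.read_camera('wrist'); cv2.imwrite('pics/w1.png',a); np.savez('w1.npz',**i)
cv2.imwrite('pics/scene2.png',manip.read_camera('scene'))
print(o['ee_pos'],o['tcp_rot'].round(3))
for n in('dock','socket','seat'):
  for r in manip.trace('wrist',n):
    ys,xs=np.nonzero(r['region']); print(n,r['score'],r['extent'],xs.mean(),ys.mean())
E
```

```text
time: 1.07
ee_pos: [0.4189, -0.282, 0.2315]
tcp_rot: [[0.0, 0.313, -0.95], [-0.0, -0.95, -0.313], [-1.0, 0.0, -0.0]]
force: [-0.1, -0.7, -0.1]
grip_width: 0.0856
time: 1.48
ee_pos: [0.4958, -0.2161, 0.2311]
tcp_rot: [[-0.0, 0.315, -0.949], [-0.0, -0.949, -0.315], [-1.0, 0.0, 0.0]]
force: [-1.0, 0.2, 0.1]
grip_width: 0.0852
[ 0.49577067 -0.21608026  0.23114217] [[-0.     0.315 -0.949]
 [-0.    -0.949 -0.315]
 [-1.     0.     0.   ]]
dock 0.96 [340.6, 247.0, 424.3, 371.7] 376.2529819161216 298.7106579453636
dock 0.71 [247.0, 158.0, 323.7, 275.1] 283.4133659997278 209.52130121137878
socket 0.72 [246.7, 156.7, 321.9, 275.1] 283.3248779164406 209.74484536082474
socket 0.62 [340.2, 251.6, 423.5, 368.3] 375.99843932891145 298.9742489270386
seat 0.76 [247.4, 160.1, 321.8, 274.5] 283.44715893494373 209.42602250892122
seat 0.71 [340.0, 249.3, 425.8, 369.6] 376.1834862385321 298.82803045090765
```

View pics/w1.png

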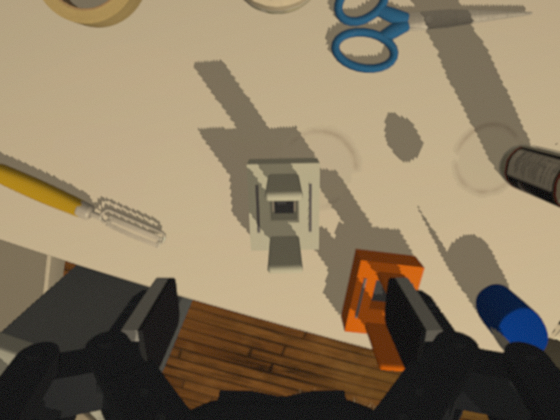

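```bash
python3 - <<'E'
import cv2
a=cv2.imread('pics/w1.png')
cv2.imwrite('pics/w1z.png',cv2.resize(a[150:280,225:345],None,fx=4.6,fy=4.6,interpolation=cv2.INTER_CUBIC))
E
```

```text
(no output)
```

View pics/w1z.png

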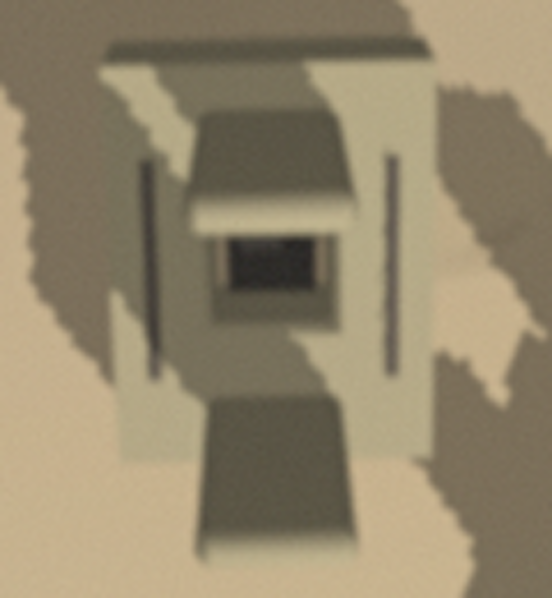

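```bash
cat >> h.py <<'E'
def fitpose(i,M,uv,x0,z0=0,solvez=False):
    from scipy.optimize import least_squares
    M=np.array(M,float)/1000; uv=np.array(uv,float)
    def W(p):
        c,s=np.cos(p[2]),np.sin(p[2]); R=np.array([[c,-s,0],[s,c,0],[0,0,1]])
        return M@R.T+[p[0],p[1],z0]
    r=least_squares(lambda p:(proj(i,W(p))-uv).ravel(),x0,loss='soft_l1')
    return r.x,(proj(i,W(r.x))-uv).round(1)
E
python3 - <<'E'
from h import *
i=dict(np.load('w1.npz'))
M=[(45,35,30),(45,-35,30),(-45,35,30),(-45,-35,30),(36,15,100),(36,-15,100),(-28,15,100),(-28,-15,100),(-28,15,30),(-28,-15,30),(-13,13,30),(-13,-13,30)]
z=[(100,62),(434,58),(120,460),(432,458),(192,205),(355,203),(198,545),(355,542),(208,400),(340,398),(212,328),(340,328)]
uv=[(225+(u+.5)/4.6-.5,150+(v+.5)/4.6-.5) for u,v in z]
p,e=fitpose(i,M,uv,[.466,-.23,.31]); print(p,np.degrees(p[2])); print(e)
# flipped hypothesis for hole
E
```

```text
[ 0.46558501 -0.22819811  0.33908893] 19.428364835727493
[[-0.1  2. ]
 [ 0.7  1.4]
 [-0.1  1.9]
 [ 0.   1. ]
 [-2.1 -0.9]
 [ 1.1 -1.2]
 [-0.7 -0.6]
 [ 1.2 -0.7]
 [-0.3 -0.8]
 [ 0.5 -0.9]
 [ 0.3  0.9]
 [-1.5  0.4]]
```

```bash
python3 -m inch '[{"hand":0,"slide":[-40,-290,-120],"turn":0},{"hand":0,"slide":[-40,-290,-120],"turn":0},{"hand":0,"slide":[-40,-290,-120],"turn":0},{"hand":0,"slide":[-40,-290,-120],"turn":0},{"hand":0,"slide":[-40,-290,-120],"turn":0},{"hand":0,"slide":[-40,-290,-120],"turn":0},{"hand":0,"slide":[-40,-290,-120],"turn":0},{"hand":0,"slide":[-40,-290,-120],"turn":0}]'; python3 -m inch '[{"hand":0,"slide":[0,-145,-60],"turn":0},{"hand":0,"slide":[0,-145,-60],"turn":0},{"hand":0,"slide":[0,-145,-60],"turn":0},{"hand":0,"slide":[0,-145,-60],"turn":0},{"hand":0,"slide":[0,-145,-60],"turn":0},{"hand":0,"slide":[0,-145,-60],"turn":0}]'
python3 - <<'E'
from h import *
o=manip.get_obs(); i=manip.camera_info('wrist')
a=manip.read_camera('wrist'); cv2.imwrite('pics/w2.png',a); np.savez('w2.npz',**i)
print(o['ee_pos'],o['tcp_rot'].round(3),o['q'].round(2))
for n in('pack','stand'):
  for r in manip.trace('wrist',n):
    print(n,r['score'],r['extent'])
p=proj(i,[(.49,.24,.05)])[0]; x,y=p.astype(int); print(p)
x=np.clip(x,80,480);y=np.clip(y,75,345)
c=cv2.resize(a[y-75:y+75,x-100:x+100],(800,600),interpolation=cv2.INTER_CUBIC); print('crop org',x-100,y-75)
cv2.imwrite('pics/w2z.png',c)
E
```

```text
time: 2.4
ee_pos: [0.5183, 0.0981, 0.2725]
tcp_rot: [[0.002, 0.312, -0.95], [0.001, -0.95, -0.312], [-1.0, 0.0, -0.002]]
force: [0.5, 1.1, 0.1]
grip_width: 0.0852
time: 2.9
ee_pos: [0.5299, 0.2553, 0.2721]
tcp_rot: [[0.001, 0.314, -0.95], [0.0, -0.95, -0.314], [-1.0, 0.0, -0.001]]
force: [-0.5, -1.6, 0.7]
grip_width: 0.0853
[0.5299084  0.25527365 0.27214173] [[ 0.001  0.314 -0.95 ]
 [ 0.    -0.95  -0.314]
 [-1.     0.    -0.001]] [ 0.39  0.23  1.13 -0.    1.78  1.64]
pack 0.9 [257.7, 178.3, 299.9, 250.3]
stand 0.81 [238.7, 159.1, 314.5, 245.2]
[283.55442711 212.67413503]
crop org 183 137
```

View pics/w2z.png

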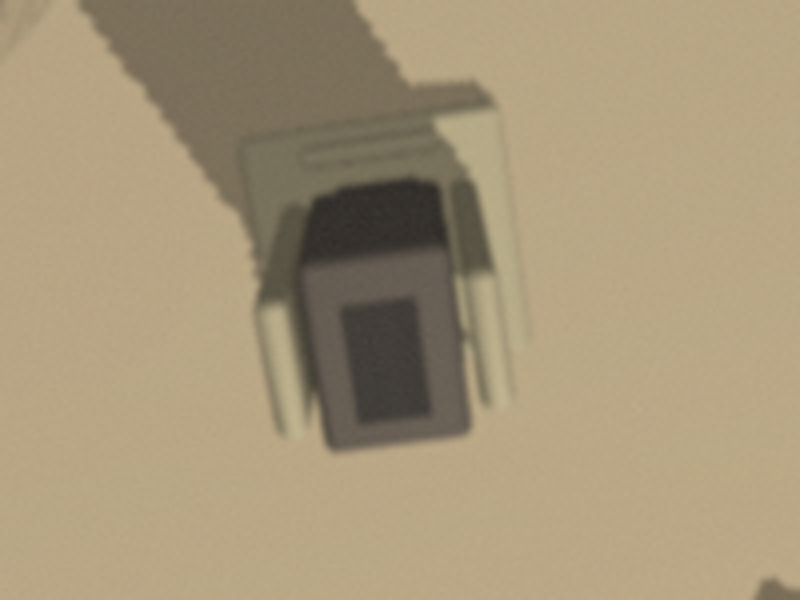

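```bash
python3 - <<'E'
from h import *
i=dict(np.load('w2.npz'))
f=lambda z:[(183+(u+.5)/4-.5,137+(v+.5)/4-.5) for u,v in z]
A=([(25,18,94),(25,-18,94),(-25,-18,94),(-25,18,94)],f([(300,268),(447,245),(471,434),(331,451)]))
B=([(38,38,8),(38,-38,8),(18,28.5,98),(18,-20.5,98),(-18,28.5,98),(-18,-28.5,98)],f([(240,143),(499,107),(257,305),(470,275),(282,436),(510,406)]))
for M,uv in (A,B,(A[0]+B[0],A[1]+B[1])):
  p,e=fitpose(i,M,uv,[.49,.24,.31]); print(p,np.degrees(p[2])); print(e.tolist())
E
```

```text
[0.49113371 0.24469132 0.46515381] 26.651350334130974
[[-1.6, -1.3], [0.6, -1.1], [1.6, 1.4], [-0.6, 2.3]]
[0.49126077 0.24425398 0.46107659] 26.4177425037491
[[-0.4, -0.4], [1.3, -0.8], [-0.6, -0.5], [-0.7, -0.4], [-0.2, 2.5], [2.7, 2.0]]
[0.49121429 0.24441124 0.46115999] 26.42252120835073
[[-1.1, -1.4], [1.0, -1.0], [1.8, 1.5], [-0.4, 2.2], [-0.5, -0.4], [1.2, -0.8], [-0.7, -0.5], [-0.9, -0.4], [-0.4, 2.5], [2.5, 2.0]]
```

```bash
python3 -m inch '[{"hand":0,"slide":[0,0,0],"turn":-57},{"hand":0,"slide":[0,0,0],"turn":-57},{"hand":0,"slide":[0,0,0],"turn":-57},{"hand":0,"slide":[0,0,0],"turn":-57},{"hand":0,"slide":[0,0,0],"turn":-57},{"hand":0,"slide":[0,0,0],"turn":-57},{"hand":0,"slide":[0,0,0],"turn":-57},{"hand":0,"slide":[0,0,0],"turn":-57}]';  python3 -m inch '[{"hand":0,"slide":[0,0,0],"turn":-41},{"hand":0,"slide":[0,0,0],"turn":-41},{"hand":0,"slide":[0,0,0],"turn":-41},{"hand":0,"slide":[0,0,0],"turn":-41},{"hand":0,"slide":[0,0,0],"turn":-41},{"hand":0,"slide":[0,0,0],"turn":-41},{"hand":0,"slide":[0,0,0],"turn":-41}]'
python3 - <<'E'
from h import *
i=manip.camera_info('side')
for n,(u,v),z in [('mugbase',(220,125),0),('kettle',(380,135),0),('ketL',(306,110),0.01),('forkT',(212,330),0),('forkH',(182,228),.01),('tape',(385,238),0),('tapeF',(385,255),0),('tin',(490,300),0),('bottle',(555,525),0),('edgeNear',(150,300),0),('edge2',(90,170),0)]:
    print(n,onz(i,(130+u*.425,100+v*.425),z).round(3))
o=manip.get_obs(); R=o['tcp_rot']; print(o['ee_pos'],R.round(3)); print('yaw y',np.degrees(np.arctan2(R[1,1],R[0,1])))
print('to pack (mm)',(R.T@(np.array([.4912,.2444,.051])-o['ee_pos'])*1000).round(1))
E
```

```text
time: 3.72
ee_pos: [0.5307, 0.2513, 0.2734]
tcp_rot: [[0.003, 0.967, -0.254], [0.0, -0.254, -0.967], [-1.0, 0.003, -0.001]]
force: [-0.9, 0.4, 0.2]
grip_width: 0.0854
time: 4.3
ee_pos: [0.531, 0.2498, 0.2738]
tcp_rot: [[0.004, 0.896, 0.444], [0.001, 0.444, -0.896], [-1.0, 0.004, 0.001]]
force: [0.6, -0.3, -0.3]
grip_width: 0.085
mugbase [0.522 0.332 0.   ]
kettle [0.717 0.237 0.   ]
ketL [0.641 0.319 0.01 ]
forkT [ 0.389 -0.101  0.   ]
forkH [0.406 0.082 0.01 ]
tape [0.624 0.002 0.   ]
tapeF [ 0.611 -0.031  0.   ]
tin [ 0.684 -0.147  0.   ]
bottle [ 0.588 -0.453  0.   ]
edgeNear [ 0.342 -0.029  0.   ]
edge2 [0.334 0.266 0.   ]
[0.53101933 0.24976287 0.27380946] [[ 0.004  0.896  0.444]
 [ 0.001  0.444 -0.896]
 [-1.     0.004  0.001]]
yaw y 26.33953935006416
to pack (mm) [222.7 -38.8 -13.1]
```

```bash
python3 -m inch '[{"hand":0,"slide":[40,-39,-13],"turn":0},{"hand":0,"slide":[80,-39,-13],"turn":0},{"hand":0,"slide":[110,-39,-13],"turn":0},{"hand":0,"slide":[110,-39,-13],"turn":0},{"hand":0,"slide":[110,-39,-13],"turn":0},{"hand":0,"slide":[110,-39,-13],"turn":0}]'
python3 - <<'E'
from h import *
o=manip.get_obs(); R=o['tcp_rot']; i=manip.camera_info('wrist')
a=manip.read_camera('wrist')
cv2.imwrite('pics/w3.png',a); np.savez('w3.npz',**i)
print(o['ee_pos'],'yaw y',np.degrees(np.arctan2(R[1,1],R[0,1])))
print('to pack (mm)',(R.T@(np.array([.4912,.2444,.051])-o['ee_pos'])*1000).round(1))
E
```

```text
time: 4.8
ee_pos: [0.4922, 0.2441, 0.1668]
tcp_rot: [[0.007, 0.897, 0.442], [0.002, 0.442, -0.897], [-1.0, 0.008, 0.001]]
force: [0.4, 0.7, 0.6]
grip_width: 0.0858
[0.49215883 0.24412943 0.16676717] yaw y 26.208411043129395
to pack (mm) [115.8  -1.6  -0.8]
```

View pics/w3.png

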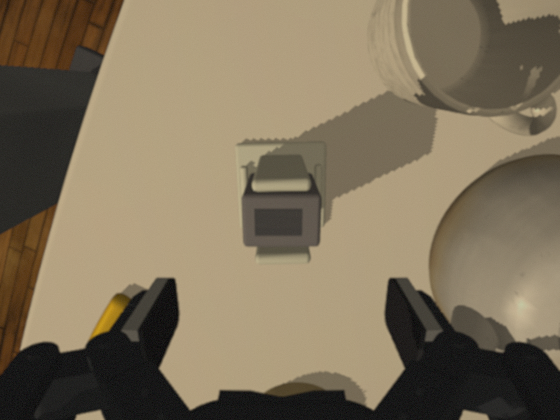

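```bash
python3 - <<'E'
from h import *
i=dict(np.load('w3.npz'))
t=np.radians(26.45);c,s=np.cos(t),np.sin(t)
P=[(.4912+c*x-s*y,.2444+s*x+c*y,.094) for x,y in((-.025,.018),(.025,.018),(.025,-.018),(-.025,-.018),(0,0))]
print(proj(i,P).round(1).tolist())
E
python3 -m inch '[{"hand":0,"slide":[35,-2,-1],"turn":0},{"hand":0,"slide":[70,-2,-1],"turn":0},{"hand":0,"slide":[95,-2,-1],"turn":0},{"hand":0,"slide":[110,-2,-1],"turn":0},{"hand":0,"slide":[116,-2,-1],"turn":0},{"hand":0,"slide":[116,-2,-1],"turn":0}]' 50
```

```text
[[240.3, 196.8], [321.8, 196.2], [320.1, 249.9], [242.6, 250.5], [281.2, 224.0]]
time: 5.35
ee_pos: [0.4922, 0.2449, 0.0523]
tcp_rot: [[0.01, 0.897, 0.441], [0.003, 0.441, -0.897], [-1.0, 0.01, 0.002]]
force: [-0.7, -0.6, 0.4]
grip_width: 0.0851
```

```bash
python3 -m inch '[{"hand":1,"slide":[0,0,0],"turn":0},{"hand":1,"slide":[0,0,0],"turn":0},{"hand":1,"slide":[0,0,0],"turn":0},{"hand":1,"slide":[0,0,0],"turn":0},{"hand":1,"slide":[0,0,0],"turn":0},{"hand":1,"slide":[0,0,0],"turn":0},{"hand":1,"slide":[0,0,0],"turn":0},{"hand":1,"slide":[0,0,0],"turn":0}]' 50; python3 -m inch '[{"hand":1,"slide":[-5,0,0],"turn":0},{"hand":1,"slide":[-20,0,0],"turn":0},{"hand":1,"slide":[-50,0,0],"turn":0},{"hand":1,"slide":[-90,0,0],"turn":0},{"hand":1,"slide":[-125,0,0],"turn":0},{"hand":1,"slide":[-125,0,0],"turn":0},{"hand":1,"slide":[-125,0,0],"turn":0}]'
python3 - <<'E'
from h import *
a=manip.read_camera('side'); i=manip.camera_info('side')
b=manip.read_camera('scene'); j=manip.camera_info('scene')
o=manip.get_obs();print(o['ee_pos'],o['grip_width'],o['force'])
out=[]
for im,k in((a,i),(b,j)):
  u,v=proj(k,[o['ee_pos']])[0].astype(int); x=max(u-40,0);y=max(v-25,0); print(x,y)
  out.append(cv2.resize(im[y:y+90,x:x+80],(400,450),interpolation=cv2.INTER_CUBIC))
cv2.imwrite('pics/lift.png',np.hstack(out))
E
```

```text
time: 6.02
ee_pos: [0.4932, 0.2453, 0.0544]
tcp_rot: [[0.013, 0.897, 0.441], [0.004, 0.441, -0.897], [-1.0, 0.013, 0.002]]
force: [-2.2, -0.6, 6.1]
grip_width: 0.0494
time: 6.6
ee_pos: [0.4927, 0.2453, 0.1826]
tcp_rot: [[0.018, 0.897, 0.441], [0.007, 0.441, -0.897], [-1.0, 0.019, 0.002]]
force: [0.3, 0.5, -2.4]
grip_width: 0.0497
[0.49112467 0.24455689 0.17844808] 0.04955168273106132 [-0.47176272 -0.1121696  -1.66368432]
179 86
147 106
```

View pics/lift.png

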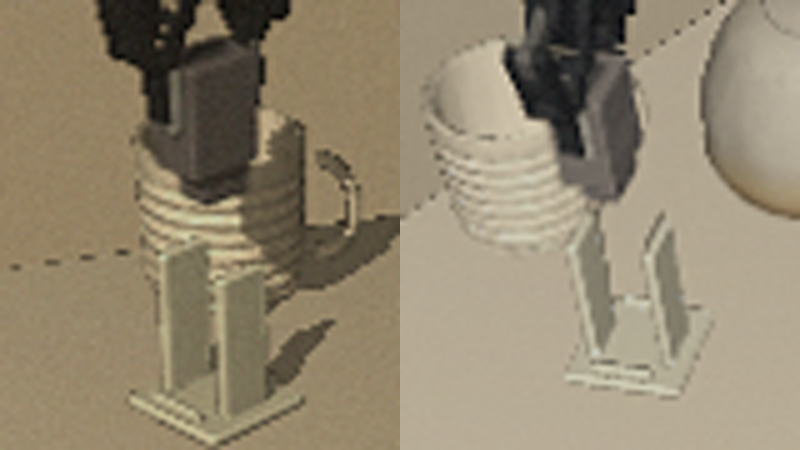

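```bash
python3 -m inch '[{"hand":1,"slide":[0,-13,26],"turn":0},{"hand":1,"slide":[0,-31,63],"turn":0},{"hand":1,"slide":[0,-49,99],"turn":0},{"hand":1,"slide":[0,-67,136],"turn":0},{"hand":1,"slide":[0,-85,173],"turn":0},{"hand":1,"slide":[0,-103,210],"turn":0},{"hand":1,"slide":[0,-121,246],"turn":0},{"hand":1,"slide":[0,-134,273],"turn":0}]'
python3 -m inch '[{"hand":1,"slide":[10,0,0],"turn":0},{"hand":1,"slide":[10,0,0],"turn":0},{"hand":1,"slide":[10,0,0],"turn":0}]'
python3 - <<'E'
from h import *
a=manip.read_camera('side'); i=manip.camera_info('side')
o=manip.get_obs();print(o['ee_pos'],o['grip_width'],o['force'],o['tcp_rot'].round(3))
u,v=proj(i,[o['ee_pos']])[0].astype(int); x=max(u-50,0);y=max(v-30,0); print(x,y)
cv2.imwrite('pics/hold.png',cv2.resize(a[y:y+80,x:x+100],(800,640)[:2],interpolation=cv2.INTER_CUBIC)[:600])
E
```

```text
time: 7.37
ee_pos: [0.49, -0.0623, 0.1753]
tcp_rot: [[0.008, 0.898, 0.44], [0.004, 0.44, -0.898], [-1.0, 0.009, 0.0]]
force: [1.3, 0.2, -2.9]
grip_width: 0.0496
time: 7.62
ee_pos: [0.489, -0.0617, 0.1632]
tcp_rot: [[0.003, 0.898, 0.44], [0.005, 0.44, -0.898], [-1.0, 0.005, -0.003]]
force: [0.6, 0.7, -0.9]
grip_width: 0.0495
[ 0.48949087 -0.06127354  0.16411644] 0.04960124183685306 [-0.35287065 -0.12602663 -1.78362561] [[ 0.005  0.898  0.441]
 [ 0.005  0.441 -0.898]
 [-1.     0.007 -0.002]]
204 136
```

View pics/hold.png

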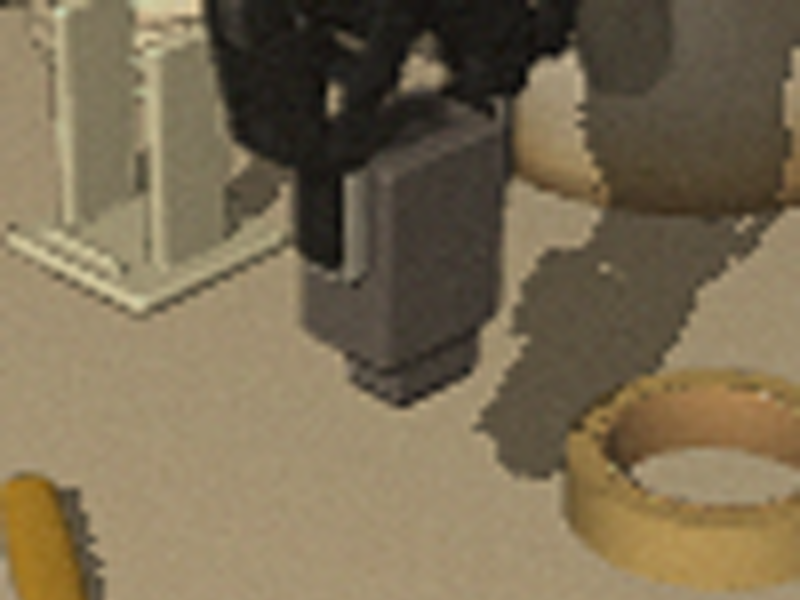

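```bash
python3 - <<'E'
from h import *
i=manip.camera_info('side')
t=np.radians(26.3);c,s=np.cos(t),np.sin(t)
for z0 in(.116,.121):
 for sg in(1,-1):
  L=[(-25,-18,20),(25,-18,20),(-25,18,20)]+[(5*sg+a,b,0) for a,b in((-17,-12),(17,-12),(-17,12))]
  P=[(.4895+(c*x-s*y)/1000,-.0613+(s*x+c*y)/1000,z0+z/1000) for x,y,z in L]
  print(z0,sg,((proj(i,P)-[204,136])*8).round().tolist())
E
```

```text
0.116 1 [[386.0, 379.0], [504.0, 318.0], [299.0, 334.0], [402.0, 413.0], [482.0, 372.0], [345.0, 384.0]]
0.116 -1 [[386.0, 379.0], [504.0, 318.0], [299.0, 334.0], [379.0, 426.0], [459.0, 384.0], [321.0, 396.0]]
0.121 1 [[386.0, 364.0], [505.0, 303.0], [299.0, 320.0], [403.0, 399.0], [482.0, 358.0], [345.0, 369.0]]
0.121 -1 [[386.0, 364.0], [505.0, 303.0], [299.0, 320.0], [379.0, 411.0], [459.0, 370.0], [321.0, 382.0]]
```

```bash
python3 -m inch '[{"hand":1,"slide":[25,0,0],"turn":3},{"hand":1,"slide":[55,0,0],"turn":7},{"hand":1,"slide":[85,0,0],"turn":7},{"hand":1,"slide":[105,0,0],"turn":7},{"hand":1,"slide":[113,0,0],"turn":7},{"hand":1,"slide":[113,0,0],"turn":7},{"hand":1,"slide":[113,0,0],"turn":7}]'
python3 -m inch '[{"hand":1,"slide":[1,0,0],"turn":0},{"hand":1,"slide":[2,0,0],"turn":0},{"hand":1,"slide":[2,0,0],"turn":0}]'
```

```text
time: 8.25
ee_pos: [0.4907, -0.0601, 0.0521]
tcp_rot: [[0.006, 0.944, 0.329], [0.005, 0.329, -0.944], [-1.0, 0.007, -0.002]]
force: [0.1, -0.3, -1.4]
grip_width: 0.0494
time: 8.5
ee_pos: [0.4915, -0.0601, 0.0513]
tcp_rot: [[0.008, 0.944, 0.329], [0.004, 0.329, -0.944], [-1.0, 0.009, -0.001]]
force: [0.2, 0.2, -1.8]
grip_width: 0.0495
```

```bash
python3 -m inch '[{"hand":1,"slide":[2,0,0],"turn":0},{"hand":1,"slide":[4,0,0],"turn":0},{"hand":1,"slide":[4,0,0],"turn":0}]'
python3 -m inch '[{"hand":1,"slide":[1,0,0],"turn":0},{"hand":1,"slide":[2,0,0],"turn":0},{"hand":1,"slide":[2,0,0],"turn":0}]'
```

```text
time: 8.75
ee_pos: [0.4914, -0.0601, 0.0471]
tcp_rot: [[0.008, 0.944, 0.329], [0.004, 0.329, -0.944], [-1.0, 0.009, -0.001]]
force: [0.1, -0.7, -0.7]
grip_width: 0.0494
time: 9.0
ee_pos: [0.4915, -0.0602, 0.0465]
tcp_rot: [[0.008, 0.944, 0.329], [0.004, 0.329, -0.944], [-1.0, 0.009, -0.001]]
force: [-5.6, 0.5, 8.6]
grip_width: 0.0495
```

```bash
python3 -m inch '[{"hand":0,"slide":[0,0,0],"turn":0},{"hand":0,"slide":[0,0,0],"turn":0},{"hand":0,"slide":[0,0,0],"turn":0},{"hand":0,"slide":[0,0,0],"turn":0},{"hand":0,"slide":[0,0,0],"turn":0},{"hand":0,"slide":[0,0,0],"turn":0},{"hand":0,"slide":[-20,0,0],"turn":0},{"hand":0,"slide":[-50,0,0],"turn":0}]'
python3 -m inch '[{"hand":0,"slide":[-40,0,0],"turn":0},{"hand":0,"slide":[-80,0,0],"turn":0},{"hand":0,"slide":[-120,0,0],"turn":7},{"hand":0,"slide":[-145,0,0],"turn":14},{"hand":0,"slide":[-145,0,0],"turn":21},{"hand":0,"slide":[-145,0,0],"turn":28},{"hand":0,"slide":[-145,0,0],"turn":35},{"hand":0,"slide":[-145,0,0],"turn":42}]'
python3 -m inch '[{"hand":0,"slide":[0,0,0],"turn":48},{"hand":0,"slide":[0,0,0],"turn":48},{"hand":0,"slide":[0,0,0],"turn":48},{"hand":0,"slide":[0,0,0],"turn":48},{"hand":0,"slide":[0,0,0],"turn":48},{"hand":0,"slide":[0,0,0],"turn":48},{"hand":0,"slide":[0,0,0],"turn":48},{"hand":0,"slide":[0,0,0],"turn":48}]'
python3 - <<'E'
from h import *
o=manip.get_obs(); R=o['tcp_rot']; i=manip.camera_info('wrist')
a=manip.read_camera('wrist')
cv2.imwrite('pics/w4.png',a); np.savez('w4.npz',**i)
print(o['ee_pos'],'yaw y',np.degrees(np.arctan2(R[1,1],R[0,1])),R.round(3))
print(proj(i,[(.4915,-.0602,.086)]))
cv2.imwrite('pics/w4z.png',cv2.resize(a[110:310,160:400],(720,600),interpolation=cv2.INTER_CUBIC))
E
```

```text
time: 9.67
ee_pos: [0.489, -0.06, 0.0939]
tcp_rot: [[0.001, 0.944, 0.329], [0.005, 0.329, -0.944], [-1.0, 0.003, -0.005]]
force: [1.2, -0.2, 0.0]
grip_width: 0.0854
time: 10.33
ee_pos: [0.4888, -0.0608, 0.2389]
tcp_rot: [[0.001, 0.92, -0.393], [0.005, -0.393, -0.92], [-1.0, -0.001, -0.005]]
force: [-0.7, 0.8, -0.4]
grip_width: 0.0851
time: 11.0
ee_pos: [0.4888, -0.0608, 0.2388]
tcp_rot: [[0.001, 0.32, -0.947], [0.005, -0.947, -0.32], [-1.0, -0.005, -0.003]]
force: [0.4, -0.2, 0.2]
grip_width: 0.0855
[ 0.4887954  -0.06082024  0.23880959] yaw y -71.31049776190521 [[ 0.001  0.32  -0.947]
 [ 0.005 -0.947 -0.32 ]
 [-1.    -0.005 -0.003]]
[[283.0718287  187.45710769]]
```

View pics/w4z.png

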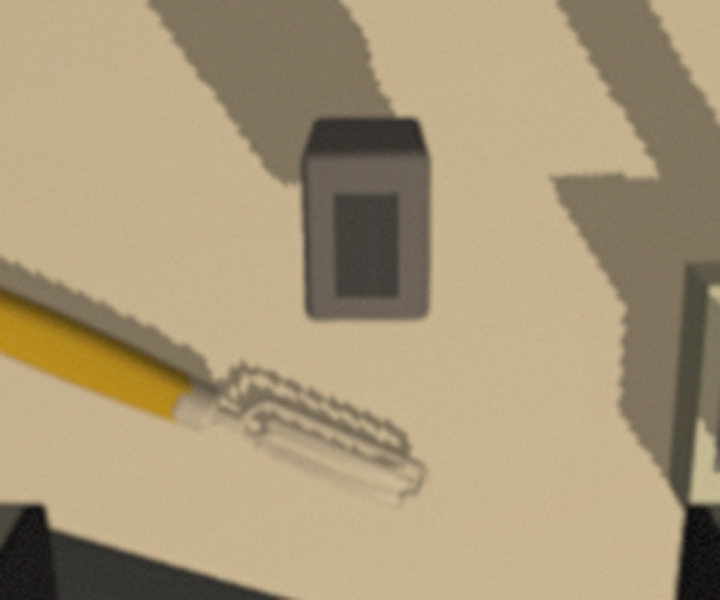

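```bash
python3 - <<'E'
from h import *
i=dict(np.load('w4.npz'))
uv=[(160+(u+.5)/3-.5,110+(v+.5)/3-.5) for u,v in [(303,157),(430,155),(431,320),(306,321)]]
p,e=fitpose(i,[(25,18,86),(25,-18,86),(-25,-18,86),(-25,18,86)],uv,[.49,-.06,.33]); print(p,np.degrees(p[2]));print(e.tolist())
o=manip.get_obs();R=o['tcp_rot']
for q in (p[:2],(.4905,-.0602)): print('to pack',(R.T@(np.r_[q,.047]-o['ee_pos'])*1000).round(1))
E
```

```text
[ 0.48913922 -0.0601909   0.33803096] 19.367747598720786
[[-0.9, -1.3], [0.8, -1.2], [0.2, 1.7], [-0.1, 1.9]]
to pack [191.8   0.5   0. ]
to pack [191.8   0.9  -1.3]
```

```bash
python3 -m inch '[{"hand":0,"slide":[30,0.5,0],"turn":-0.7},{"hand":0,"slide":[70,0.5,0],"turn":-0.7},{"hand":0,"slide":[110,0.5,0],"turn":-0.7},{"hand":0,"slide":[150,0.5,0],"turn":-0.7},{"hand":0,"slide":[180,0.5,0],"turn":-0.7},{"hand":0,"slide":[195,0.5,0],"turn":-0.7},{"hand":0,"slide":[195,0.5,0],"turn":-0.7},{"hand":0,"slide":[195,0.5,0],"turn":-0.7}]'
python3 -m inch '[{"hand":1,"slide":[0,0,0],"turn":0},{"hand":1,"slide":[0,0,0],"turn":0},{"hand":1,"slide":[0,0,0],"turn":0},{"hand":1,"slide":[0,0,0],"turn":0},{"hand":1,"slide":[0,0,0],"turn":0},{"hand":1,"slide":[0,0,0],"turn":0},{"hand":1,"slide":[0,0,0],"turn":0},{"hand":1,"slide":[0,0,0],"turn":0}]' 60
```

```text
time: 11.72
ee_pos: [0.489, -0.0602, 0.0437]
tcp_rot: [[-0.0, 0.339, -0.941], [0.006, -0.941, -0.339], [-1.0, -0.005, -0.002]]
force: [0.9, 0.5, 0.2]
grip_width: 0.0855
time: 12.38
ee_pos: [0.4897, -0.0603, 0.0449]
tcp_rot: [[0.002, 0.339, -0.941], [0.005, -0.941, -0.339], [-1.0, -0.004, -0.004]]
force: [-0.5, 0.9, 6.2]
grip_width: 0.0353
```

```bash
python3 -m inch '[{"hand":1,"slide":[-10,0,0],"turn":0},{"hand":1,"slide":[-45,0,0],"turn":0},{"hand":1,"slide":[-85,0,0],"turn":0},{"hand":1,"slide":[-125,0,0],"turn":0},{"hand":1,"slide":[-130,25,26],"turn":0},{"hand":1,"slide":[-130,50,53],"turn":0},{"hand":1,"slide":[-130,75,80],"turn":0},{"hand":1,"slide":[-130,95,102],"turn":0}]'
python3 -m inch '[{"hand":1,"slide":[0,25,26],"turn":0},{"hand":1,"slide":[0,50,53],"turn":0},{"hand":1,"slide":[0,55,58],"turn":0},{"hand":1,"slide":[0,55,58],"turn":0},{"hand":1,"slide":[0,55,58],"turn":0},{"hand":1,"slide":[0,55,58],"turn":0}]'
python3 - <<'E'
from h import *
o=manip.get_obs(); R=o['tcp_rot']; i=manip.camera_info('wrist')
a=manip.read_camera('wrist')
cv2.imwrite('pics/w5.png',a); np.savez('w5.npz',**i)
print(o['ee_pos'],o['force'],'yaw y',np.degrees(np.arctan2(R[1,1],R[0,1])),R.round(3))
u,v=proj(i,[(.4656,-.2282,.03)])[0].astype(int); y=max(v-75,0);x=u-100; print(u,v,x,y)
cv2.imwrite('pics/w5z.png',cv2.resize(a[y:y+150,x:x+200],(800,600),interpolation=cv2.INTER_CUBIC))
E
```

```text
time: 13.05
ee_pos: [0.4243, -0.1864, 0.1746]
tcp_rot: [[0.002, 0.339, -0.941], [0.005, -0.941, -0.339], [-1.0, -0.004, -0.003]]
force: [0.9, -1.0, -2.1]
grip_width: 0.0354
time: 13.55
ee_pos: [0.3889, -0.2569, 0.1743]
tcp_rot: [[0.002, 0.34, -0.94], [0.005, -0.94, -0.34], [-1.0, -0.004, -0.004]]
force: [0.1, 0.9, -1.8]
grip_width: 0.0352
[ 0.38891074 -0.25685835  0.17434212] [ 0.13367601  0.9094635  -1.83396004] yaw y -70.11013593217014 [[ 0.002  0.34  -0.94 ]
 [ 0.005 -0.94  -0.34 ]
 [-1.    -0.004 -0.004]]
281 88 181 13
```

View pics/w5z.png

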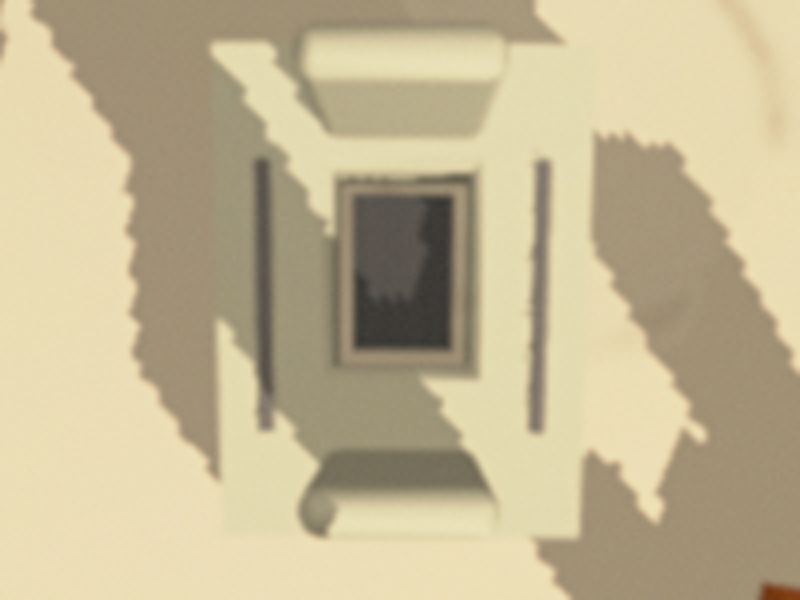

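```bash
python3 - <<'E'
from h import *
i=dict(np.load('w5.npz'))
f=lambda z:[(181+(u+.5)/4-.5,13+(v+.5)/4-.5) for u,v in z]
A=([(45,35,30),(45,-35,30),(-45,-35,30),(-45,35,30)],f([(210,42),(594,42),(581,538),(222,535)]))
B=([(23,13,30),(23,-13,30),(-13,-13,30),(-13,13,30)],f([(335,173),(480,171),(478,375),(332,371)]))
C=([(28,15,30),(28,-15,30),(-28,15,30),(-28,-15,30)],f([(331,137),(478,137),(330,450),(474,450)]))
for D in (A,B,C,(A[0]+B[0]+C[0],A[1]+B[1]+C[1])):
  p,e=fitpose(i,*D,[.466,-.228,.33]); print(p,np.degrees(p[2])); print(e.tolist())
o=manip.get_obs();print('to dock',(o['tcp_rot'].T@(np.r_[p[:2],0]-o['ee_pos'])*1000).round(1))
E
```

```text
[ 0.46665427 -0.22746595  0.34386362] 19.701934304300764
[[-0.2, -0.0], [0.3, 0.2], [-0.4, -0.4], [0.2, 0.1]]
[ 0.46619303 -0.22853285  0.33736462] 19.32956867334064
[[0.5, -0.2], [-0.6, 0.6], [-1.1, -0.6], [1.3, 0.1]]
[ 0.46679414 -0.22767542  0.34290359] 19.64692827363658
[[-2.3, 0.5], [1.8, 0.7], [-1.3, -0.7], [1.6, -0.6]]
[ 0.46653673 -0.22785652  0.3423677 ] 19.616224175425174
[[0.3, 0.3], [0.9, 0.6], [-0.1, 0.0], [0.6, 0.4], [-0.4, -0.9], [-1.4, -0.3], [-1.6, -1.4], [0.7, -0.5], [-2.2, 1.0], [1.9, 1.1], [-1.2, -0.3], [1.6, -0.2]]
to dock [174.6   0.  -82. ]
```

```bash
python3 -m inch '[{"hand":1,"slide":[0,0,-25],"turn":0.3},{"hand":1,"slide":[0,0,-55],"turn":0.3},{"hand":1,"slide":[0,0,-75],"turn":0.3},{"hand":1,"slide":[0,0,-82.6],"turn":0.3},{"hand":1,"slide":[0,0,-82.6],"turn":0.3},{"hand":1,"slide":[0,0,-82.6],"turn":0.3},{"hand":1,"slide":[0,0,-82.6],"turn":0.3}]'
python3 - <<'E'
from h import *
o=manip.get_obs();R=o['tcp_rot'];print('to dock',(R.T@(np.r_[.4665,-.2279,.079]-o['ee_pos'])*1000).round(1),np.degrees(np.arctan2(R[1,1],R[0,1])),R[:,0])
a=manip.read_camera('side'); i=manip.camera_info('side')
u,v=proj(i,[(.4665,-.2279,.1)])[0].astype(int); x,y=u-60,v-45; print(x,y)
cv2.imwrite('pics/hov.png',cv2.resize(a[y:y+90,x:x+120],(800,600),interpolation=cv2.INTER_CUBIC))
t=np.radians(19.6);c,s=np.cos(t),np.sin(t)
z0=o['ee_pos'][2]-.0449
cx,cy=o['ee_pos'][:2]-.0006*np.array([c,s])
L=[(-25,-18,20),(25,-18,20),(-25,18,20),(-12,-12,0),(22,-12,0),(-12,12,0)]
P=[(cx+(c*X-s*Y)/1000,cy+(s*X+c*Y)/1000,z0+Z/1000) for X,Y,Z in L]
print(((proj(i,P)-[x,y])*6.667).round().tolist())
L=[(-45,-35,30),(45,-35,30),(-45,35,30),(-28,-15,100),(36,-15,100)]
P=[(.4665+(c*X-s*Y)/1000,-.2279+(s*X+c*Y)/1000,Z/1000) for X,Y,Z in L]
print(((proj(i,P)-[x,y])*6.667).round().tolist())
E
```

```text
time: 14.18
ee_pos: [0.4661, -0.2285, 0.1745]
tcp_rot: [[0.001, 0.336, -0.942], [0.005, -0.942, -0.336], [-1.0, -0.004, -0.003]]
force: [-0.6, 0.2, -1.4]
grip_width: 0.0355
to dock [95.5 -0.  -0.3] -70.36730861007938 [ 0.00142818  0.00511548 -0.9999859 ]
209 185
[[380.0, 231.0], [503.0, 173.0], [306.0, 179.0], [399.0, 260.0], [481.0, 221.0], [350.0, 225.0]]
[[362.0, 583.0], [570.0, 470.0], [228.0, 473.0], [366.0, 358.0], [519.0, 282.0]]
```

View pics/hov.png

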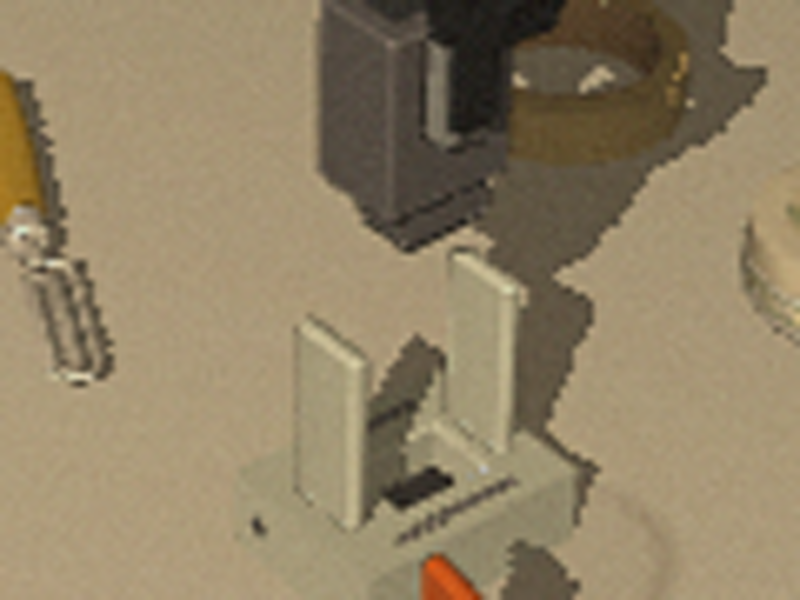

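```bash
python3 -m inch '[{"hand":1,"slide":[20,0,-0.6],"turn":0},{"hand":1,"slide":[45,0,-0.6],"turn":0},{"hand":1,"slide":[70,0,-0.6],"turn":0},{"hand":1,"slide":[85,0,-0.6],"turn":0},{"hand":1,"slide":[92,0,-0.6],"turn":0},{"hand":1,"slide":[92,0,-0.6],"turn":0},{"hand":1,"slide":[92,0,-0.6],"turn":0},{"hand":1,"slide":[92,0,-0.6],"turn":0}]'
python3 - <<'E'
from h import *
o=manip.get_obs();R=o['tcp_rot'];print(o['force'],'to dock',(R.T@(np.r_[.4665,-.2279,.0549]-o['ee_pos'])*1000).round(1),np.degrees(np.arctan2(R[1,1],R[0,1])),R[:,0])
E
```

```text
time: 14.9
ee_pos: [0.4674, -0.2287, 0.0844]
tcp_rot: [[0.004, 0.335, -0.942], [0.004, -0.942, -0.335], [-1.0, -0.002, -0.005]]
force: [-0.0, 0.0, -0.9]
grip_width: 0.0358
[-0.02710987  0.01787676 -0.94770107] to dock [29.5 -1.   0.7] -70.41712398863919 [ 0.00413121  0.00355631 -0.99998514]
```

```bash
python3 -m inch '[{"hand":1,"slide":[0,-1,0],"turn":0},{"hand":1,"slide":[4,-1,0],"turn":0},{"hand":1,"slide":[8,-1,0],"turn":0},{"hand":1,"slide":[11,-1,0],"turn":0},{"hand":1,"slide":[13,-1,0],"turn":0},{"hand":1,"slide":[13,-1,0],"turn":0}]'
python3 - <<'E'
from h import *
o=manip.get_obs();R=o['tcp_rot'];print(o['force'],o['torque'],'to dock',(R.T@(np.r_[.4665,-.2279,.0549]-o['ee_pos'])*1000).round(1),np.degrees(np.arctan2(R[1,1],R[0,1])),R[:,0])
E
```

```text
time: 15.4
ee_pos: [0.4667, -0.2275, 0.0706]
tcp_rot: [[0.003, 0.335, -0.942], [0.004, -0.942, -0.335], [-1.0, -0.003, -0.004]]
force: [-0.3, 0.5, -1.5]
grip_width: 0.0354
[-0.26886084  0.51796867 -1.54686063] [ 0.03130174 -0.0194592  -0.0025387 ] to dock [15.7  0.4  0.4] -70.41707281615928 [ 0.00297057  0.00424734 -0.99998657]
```

```bash
python3 -m inch '[{"hand":1,"slide":[3,0.2,0],"turn":0},{"hand":1,"slide":[6,0.2,0],"turn":0},{"hand":1,"slide":[9,0.2,0],"turn":0},{"hand":1,"slide":[9,0.2,0],"turn":0}]'
python3 -m inch '[{"hand":1,"slide":[1,0,0],"turn":0},{"hand":1,"slide":[3,0,0],"turn":0},{"hand":1,"slide":[3,0,0],"turn":0}]'
```

```text
time: 15.73
ee_pos: [0.4664, -0.2274, 0.0606]
tcp_rot: [[0.002, 0.335, -0.942], [0.005, -0.942, -0.335], [-1.0, -0.004, -0.003]]
force: [0.1, -0.4, -2.0]
grip_width: 0.0356
time: 15.98
ee_pos: [0.4665, -0.2275, 0.0579]
tcp_rot: [[0.002, 0.335, -0.942], [0.005, -0.942, -0.335], [-1.0, -0.004, -0.004]]
force: [-0.6, 0.2, 1.3]
grip_width: 0.0354
```

Contact plate reached; pressing home (expected TCP z ≈ 0.055).

```bash
python3 -m inch '[{"hand":1,"slide":[2,0,0],"turn":0},{"hand":1,"slide":[4,0,0],"turn":0},{"hand":1,"slide":[4,0,0],"turn":0},{"hand":1,"slide":[4,0,0],"turn":0}]' 80
python3 -m inch '[{"hand":1,"slide":[2,0,0],"turn":0},{"hand":1,"slide":[3,0,0],"turn":0},{"hand":1,"slide":[3,0,0],"turn":0},{"hand":1,"slide":[3,0,0],"turn":0}]'
```

```text
time: 16.32
ee_pos: [0.4669, -0.2276, 0.055]
tcp_rot: [[0.003, 0.335, -0.942], [0.004, -0.942, -0.335], [-1.0, -0.003, -0.004]]
force: [-4.2, 2.7, 8.7]
grip_width: 0.0351
time: 16.65
ee_pos: [0.4671, -0.2277, 0.0549]
tcp_rot: [[0.003, 0.335, -0.942], [0.004, -0.942, -0.335], [-1.0, -0.002, -0.005]]
force: [-12.8, 5.9, 23.2]
grip_width: 0.0349
```

```bash
python3 -m inch '[{"hand":0,"slide":[0,0,0],"turn":0},{"hand":0,"slide":[0,0,0],"turn":0},{"hand":0,"slide":[0,0,0],"turn":0},{"hand":0,"slide":[0,0,0],"turn":0},{"hand":0,"slide":[0,0,0],"turn":0},{"hand":0,"slide":[-15,0,0],"turn":0},{"hand":0,"slide":[-45,0,0],"turn":0},{"hand":0,"slide":[-80,0,0],"turn":0}]'
python3 -m inch '[{"hand":0,"slide":[-40,0,10],"turn":0},{"hand":0,"slide":[-40,0,50],"turn":0},{"hand":0,"slide":[-40,0,80],"turn":0},{"hand":0,"slide":[-40,0,80],"turn":0},{"hand":0,"slide":[-40,0,80],"turn":0}]'
python3 - <<'E'
from h import *
o=manip.get_obs();print(o['ee_pos'])
iw=manip.camera_info('wrist'); w=manip.read_camera('wrist'); a=manip.read_camera('side'); i=manip.camera_info('side')
u,v=proj(i,[(.4665,-.2279,.06)])[0].astype(int); x,y=u-30,v-35
c1=cv2.resize(a[y:y+75,x:x+50],(400,600),interpolation=cv2.INTER_CUBIC)
u2,v2=proj(iw,[(.4665,-.2279,.096)])[0].astype(int); x2,y2=u2-50,max(v2-75,0)
c2=cv2.resize(w[y2:y2+150,x2:x2+100],(400,600),interpolation=cv2.INTER_CUBIC)
print(x,y,x2,y2)
cv2.imwrite('pics/home.png',np.hstack([c1,c2]))
t=np.radians(19.6);c,s=np.cos(t),np.sin(t)
def W(L,dz=0): return [(.4665+(c*X-s*Y)/1000,-.2279+(s*X+c*Y)/1000,(Z+dz)/1000) for X,Y,Z in L]
T=[(25,18,96),(25,-18,96),(-25,-18,96),(-25,18,96)]
print('wrist',((proj(iw,W(T))-[x2,y2])*4).round().tolist())
for dz in(0,5): print('side',dz,((proj(i,W(T[1:]+[(-25,-18,30),(25,-18,30)],dz))-[x,y])*8).round().tolist())
print('side cheek tops',((proj(i,W([(-28,-15,100),(28,-15,100)]))-[x,y])*8).round().tolist())
E
```

```text
time: 17.32
ee_pos: [0.4655, -0.2272, 0.1333]
tcp_rot: [[-0.001, 0.335, -0.942], [0.007, -0.942, -0.335], [-1.0, -0.007, -0.001]]
force: [0.9, -0.4, 0.7]
grip_width: 0.0851
time: 17.73
ee_pos: [0.3895, -0.2548, 0.1733]
tcp_rot: [[-0.001, 0.333, -0.943], [0.006, -0.943, -0.333], [-1.0, -0.006, -0.001]]
force: [0.4, 0.5, -0.2]
grip_width: 0.0856
[ 0.38946792 -0.25478603  0.17329129]
239 210 233 12
wrist [[73.0, 117.0], [330.0, 116.0], [323.0, 475.0], [81.0, 476.0]]
side 0 [[359.0, 171.0], [215.0, 242.0], [129.0, 178.0], [211.0, 436.0], [350.0, 362.0]]
side 5 [[359.0, 156.0], [215.0, 227.0], [129.0, 163.0], [212.0, 422.0], [350.0, 348.0]]
side cheek tops [[199.0, 229.0], [360.0, 150.0]]
```

View pics/home.png

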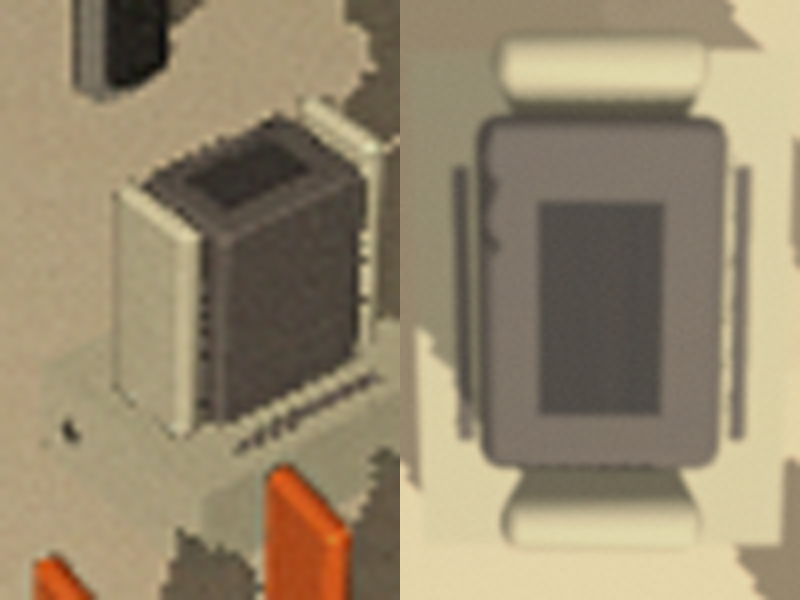

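```bash
python3 -c "
from workcell import manip
print(manip.get_obs()['force'].round(1)); print(manip.job_done())"
```

```text
[0.2 0.3 0.3]
the job is handed in; nothing more can be done
None
```

The battery pack is plugged into the white charging dock, foot the right way round, and released. I lifted it out of the stand by its narrow ends, stood it on the bare worktop and let go. I then took it again by its broad faces and pressed it into the socket. I handed in at about 18 s.

**Fully home:** The downward travel stopped hard at TCP z = 0.055 m under a 23 N push. That is 10 mm above the height at which I gripped it standing on the worktop, which is exactly the home height.

**After letting go:** Side and wrist pictures show the body down on the dock block, with its top below both cheek tops. They match the predicted home pose to about 1–2 mm, and a pack 5 mm too high does not match. The gripper was open and clear, with no contact force.

**Right way round:** The side view of the lifted pack matched only a foot offset towards +x, and the wrist view showed the socket offset on the same side of the dock.

**Not checked separately:** No check failed. I did not press on the pack's top afterwards, and I did not re-measure the bystanders. The planned path cleared them, and I saw no unexpected contact forces.

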